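Rock a battery pack into a mixer's charging tray

ROBOT

A 6-joint arm with a two-finger parallel gripper is mounted at the origin on the work surface. World frame = base frame: x ahead of the robot, y to its left, z up, the work surface at z = 0. Lengths are in m, angles in degrees, forces in N, time in s.
With the tool pointing down it reaches from about 0.35 to 0.875 m from the base axis. Payload 4.2 kg.
Tool frame: the origin (TCP) lies on the front face of the gripper's body, between the roots of the fingers; the fingertips stand 70 mm ahead of it and the grasp point (between the pads) lies 51 mm ahead of it; z points along the fingers, y is the line along which they close (so a half turn about z gives the same grasp; the last joint's range is limited). The gripper opens to 87 mm and grips with 3 to 60 N. Pads are 19 mm wide; open, the fingers measure 117 mm over their backs; the gripper's body (75 mm by 190 mm) begins 51 mm behind the grasp point.
Start: joints at [81.108, 22.042, 0.453, 0, -68.411, -14.817], TCP at [0.251, 0.572, 0.292] pointing down, gripper open.
Joint ranges: [-179.83, 179.83], [-69.29, 118.12], [-61.27, 80.66], [-181.25, 117.63], [-171.15, -9.14], [-177.46, 177.46]. Speed limits (degrees/s): [159.86, 159.86, 180, 180, 180, 180].

INTERFACE

Orientations are given as a 3x3 rotation matrix whose columns are the frame's x, y, z axes.
In Python, from station import r gives the robot as it stands.
- The arm moves only by the shell command python3 -m pendant 'ROWS' [OPENING]. ROWS is JSON, a list of rows, each a list of 2 entries, a list of its own where there are three numbers: the shift along the tool's x, y, z in mm, then the turn, a rotation vector about the tool's x, y, z in rad. A call has 1 to 10 rows; each row is the pose to reach, as a shift and turn from the pose commanded when the call began, along the tool's axes at that moment; what a row does not reach only later rows make up. A row lasts 1/10 s, in which the tool goes at most 50 mm and 8.59 degrees, less where a joint would pass 70% of its speed; a pose out of reach is approached as far as the arm can. A call with a gripper value outside its range is refused whole. OPENING is the opening, from 0 (shut) to 1 (fully open), set as the call begins (- or left out, the last holds). The fingers move at their own pace and stop on an object; the grip force is fixed at half the most. Time passes only in rows, so rows that repeat a pose let the fingers close. It gives the time, the measured TCP pose, the force, the opening and the grip force at its end, in the units of the state.
- r.sense(): the state, without advancing time (a new reading comes with each control period).
- r.capture(name): name is "scene" or "top"; returns a dict with "frame" (384x512x3 uint8, red, green, blue), "vertical_fov" (degrees; the focal length in pixels is half the picture's height over the tangent of half this angle, whatever the lens; pixels are square), "cx", "cy" (the principal point, pixels), "rvec" (rotation vector, rad) and "tvec" (3), from world to camera coordinates, as OpenCV has them. Camera axes: x right, y down, z forward; pixel columns grow to the right and rows downward; lengths in m; the calibration is good to about 2 mm. A picture is of the moment at which its call begins. There is no depth.
- r.finish_job(): hands the job in; it is judged then, once.
The state is a dict: "time_s": time; "joints": joint angles; "joint_velocities": joint speeds; "effort": joint torques, N m; "tcp_pos": TCP position; "ee_rot": TCP orientation; "wrist_force": force on the tool from outside, world axes, zero at the start; "moment": the same for the moment, N m; "gripper_width": opening from 0.0 (shut) to 1.0 (fully open); "gripper_force": force on a finger pad.
Only numpy, scipy, OpenCV 4.12 (cv2) and the standard library are available. Lean on these libraries where they do the work, as an engineer would, in place of code of your own. Each camera call takes 0.05 s, during which the arm holds its last target. There are 200 camera calls.

TASK

Fit the loose battery pack into the pocket of the tray on the blue plate: slip its nose under the bridge with the tail end held up, push the spring contact back, and rock the tail down until the pack lies flat on the pocket floor, then let go. Work gently: never press on the dock with more than 25 N. Leave the other things on the table where they are.

Things in the scene. Friction and masses are not known exactly. Their poses are not given: they have to be found in the camera images.
- dock: Fixed charging dock: blue steel plate 190 x 120 x 8 mm with a cream tray clamped on it; origin on the table under the pocket's nominal middle, x from the bridge end (-x) to the tail end, z up. The tray may be clamped up to 12 mm either way along x from nominal; this shift is NOT measured, find it by feel (it does not yield). Pressing on it with over 25 N, through the pack or directly, damages it
- pocket (a point): Nominal middle of the pocket floor, 12 mm above the dock's origin, axes as the dock's. Tray nominal: pocket from x -44.5 (bridge face) to +42 mm (tail wall): 86.5 mm for the 84 mm pack body; side walls' inner faces y +-24 mm. Side and tail walls 6 mm thick, tops 8 mm above the floor; the side walls' top 3 mm are bevelled outward at 45 degrees. The seated pack's underside lies on this floor, x, y, z along these axes
- bridge (a point): Nominal middle of the lower edge of the bridge face that looks to +x (pocket x = -44.5 mm), 11 mm above the pocket floor; shifts unmeasured with the tray, as said. Bridge 60 mm wide (y), 19.5 mm long (towards -x), 4 mm thick; posts under both its ends leave an opening 35 mm wide and 11 mm high for the nose. The spring contact is inside
- contact (a joint): Spring contact plate under the bridge, inward travel in m: 0 at rest, 0.006 fully in. At rest its face stands 5 mm in (-x) from the bridge face; it pushes to +x with about 2 N at 0 and 0.8 N more per mm. The seated pack, against the tail wall, holds it 2.5 mm in; with the pack's body against the bridge it is 5 mm in
- battery: The loose battery pack, grey plastic, about 0.3 kg, standing on the table; origin at the middle of its block's underside (axes and sizes: see battery_center)
- battery_center (a point): Middle of the pack's block, 24 mm above its underside: block 84 (x) x 46 (y) x 48 (z) mm. A nose sticks out from the foot of its -x end: 10 mm long, 30 mm wide, 7 mm high, underside level with the block's; the +x end is the plain tail. Seated, this point is 24 mm above the pocket floor
- screwdriver: Bystander: screwdriver lying on the table, to be left alone
- stator: Bystander: steel stator ring, 56 mm across, 30 mm high, on the table, to be left alone
- carton: Bystander: small cardboard carton 90 x 70 x 60 mm, on the table, to be left alone
Not all that is in view belongs to the job. Several things have the shape of the battery; the one meant has the colours described above. Of the things that look like the dock, take the one that is farthest from the robot's base at the start.

How it is judged:
By the outcome, as a careful person would: the job done as asked, in the order asked, and still so for the second after the job is handed in, with the robot touching nothing.
It also fails if it takes over 64 s, if anything falls off the work surface, if the arm or the gripper's body presses on something with over 40 N, if the wrist force passes 120 N, or if a joint passes its speed limit or range.

## Working session

There is one attempt and no reset: what is moved stays moved. The work goes in short steps, Python scripts to look and compute and a shell command to move; the robot and the scene stay as the last step left them, time stands still between calls to the robot, and variables do not carry over. Pictures are saved under pics/ and viewed, at most 10 in all, crops included, and the job is handed in when it is done.

```bash
ls; mkdir -p pics; cat > h.py <<'E'
import numpy as np, cv2
from station import r
def cap(n):
    c=r.capture(n); f=c["frame"]; H=f.shape[0]
    fl=H/2/np.tan(np.radians(c["vertical_fov"])/2)
    K=np.array([[fl,0,c["cx"]],[0,fl,c["cy"]],[0,0,1]])
    R=cv2.Rodrigues(np.array(c["rvec"],float))[0]; t=np.array(c["tvec"],float)
    return f,K,R,t
def ray(K,R,t,u,v,z):
    d=R.T@np.linalg.inv(K)@np.array([u,v,1.]); o=-R.T@t
    return o+d*(z-o[2])/d[2]
def proj(K,R,t,P):
    p=(K@(R@np.atleast_2d(P).T+t[:,None])).T; return p[:,:2]/p[:,2:]
E
python3 - <<'E'
from h import *
for n in("scene","top"):
    f,K,R,t=cap(n); np.savez(f"{n}0.npz",f=f,K=K,R=R,t=t)
    cv2.imwrite(f"pics/{n}0.png",cv2.resize(f[...,::-1],(800,600),interpolation=cv2.INTER_CUBIC)); print(n,-R.T@t,K[0,0])
s=r.sense();print(s)
E
```

```text
pics
scene [1.01515223 0.18571904 0.8270872 ] 358.8659185338987
top [ 0.36546126 -0.02292559  1.18300245] 369.7909603493532
{'time_s': 0.1, 'joints': array([ 8.11084721e+01,  2.20868291e+01,  3.87755076e-01, -2.59391337e-02,
       -6.84121380e+01, -1.48167971e+01]), 'joint_velocities': array([-0.05796252,  0.00304205,  0.20670314,  0.094186  , -0.00421955,
        0.09181234]), 'effort': array([-1.17882279e-03, -3.91690099e+01,  1.87936288e+01,  4.23197016e+00,
        1.34909997e-02, -7.52485835e-05]), 'tcp_pos': array([0.25111219, 0.57189271, 0.29126327]), 'ee_rot': array([[ 9.15537061e-01, -4.02232988e-01, -7.15913935e-04],
       [-4.02233615e-01, -9.15535192e-01, -1.85258727e-03],
       [ 8.97273128e-05,  1.98407696e-03, -9.99998028e-01]]), 'wrist_force': array([-0.25215679, -0.51336882,  0.30935524]), 'moment': array([-0.00076186,  0.0235055 , -0.04149804]), 'gripper_force': 0.0, 'gripper_width': 1.0012344410725362}
```

View pics/scene0.png

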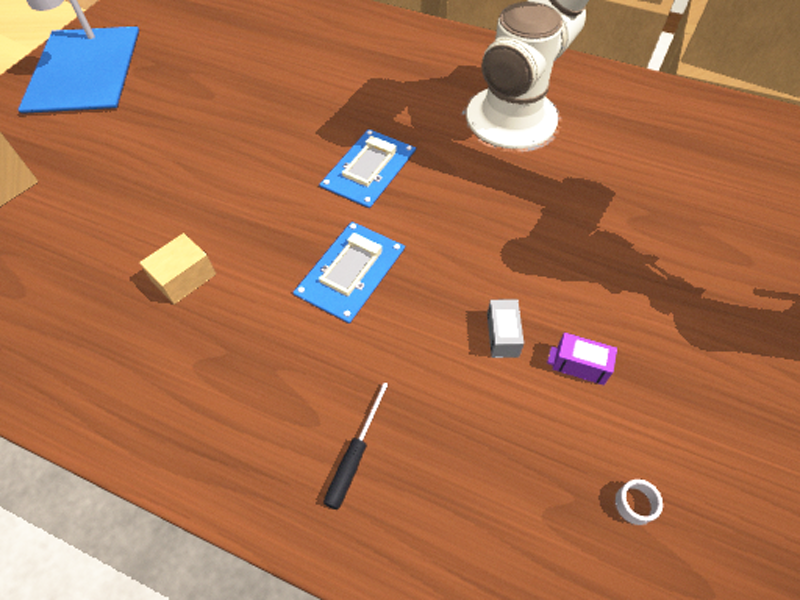

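View pics/top0.png

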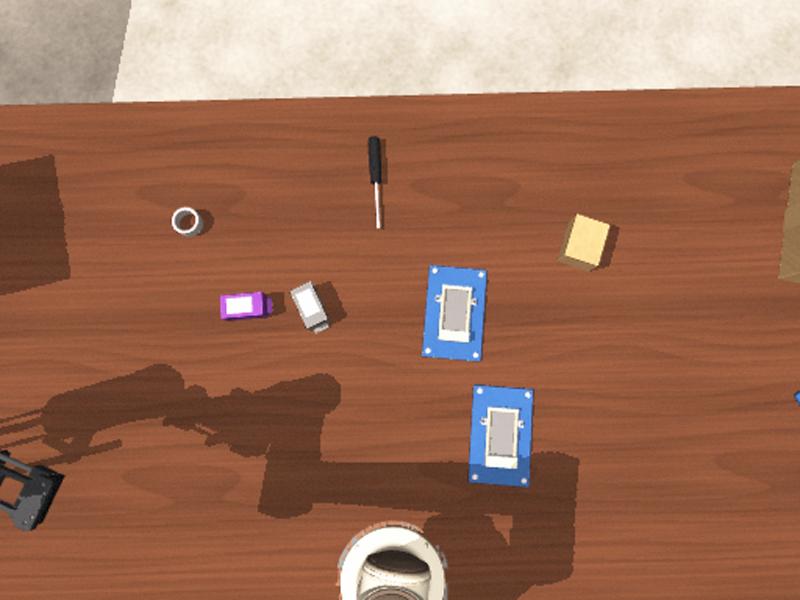

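The scene view shows the grey pack at (506,328) and the far dock at (350,270). In the top view they are at (310,307) and (455,313), with the bridge end towards the robot. I'll take enlarged crops.

```bash
python3 - <<'E'
from h import *
a=np.load("top0.npz")["f"]; b=np.load("scene0.npz")["f"]
def crop(f,u,v,w,h,s): return cv2.resize(f[v:v+h,u:u+w,::-1],(w*s,h*s),interpolation=cv2.INTER_CUBIC)
# top: origin (180,165) 140x70 x5 ; scene: origin(180,135)160x100 x5 
cv2.imwrite("pics/c1.png",crop(a,180,165,140,70,5)); cv2.imwrite("pics/c2.png",crop(b,180,135,160,100,5))
E
```

```text
(no output)
```

View pics/c1.png

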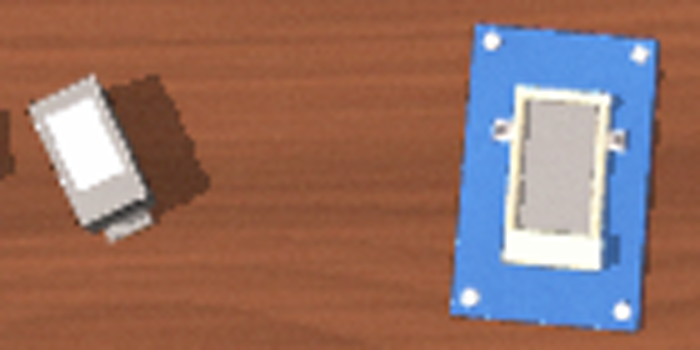

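View pics/c2.png

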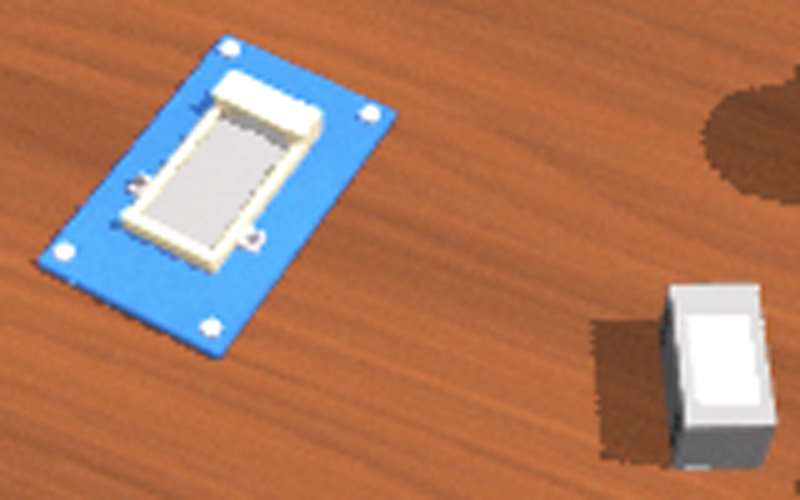

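```bash
cat > fit.py <<'E'
from h import *
from scipy.optimize import least_squares
T=np.load("top0.npz");S=np.load("scene0.npz")
o={'t':(180,165),'s':(180,135)};C={'t':T,'s':S}
def fit(obs,x0):
    # obs: (cam, (px,py), (X,Y,Z) local mm)
    def f(q,full=False):
        c,s=np.cos(q[2]),np.sin(q[2]);out=[]
        for k,p,L in obs:
            X,Y,Z=np.array(L)/1000; P=[q[0]+c*X-s*Y,q[1]+s*X+c*Y,Z]
            uv=proj(C[k]["K"],C[k]["R"],C[k]["t"],P)[0]
            m=(np.array(p)+.5)/5-.5+np.array(o[k])
            out.append(uv-m)
        return np.array(out).ravel()
    s=least_squares(f,x0,loss='soft_l1',x_scale=[.01,.01,.1]); q=s.x
    print(np.round(q[:2]*1000,1),np.degrees(q[2]).round(2)); print(np.round(f(q).reshape(-1,2),1).tolist()); return q
pl=[('t',(474,24),(95,60,8)),('t',(657,39),(95,-60,8)),('t',(638,330),(-95,-60,8)),('t',(450,316),(-95,60,8)),
('s',(228,36),(-95,-60,8)),('s',(396,114),(-95,60,8)),('s',(220,356),(95,60,8)),('s',(38,262),(95,-60,8))]
tr=[('t',(505,232),(-44.5,30,27)),('t',(606,238),(-44.5,-30,27)),('t',(502,262),(-64,30,27)),('t',(600,270),(-64,-30,27)),('t',(516,86),(48,30,20)),('t',(610,93),(48,-30,20)),
('s',(232,70),(-64,-30,27)),('s',(322,110),(-64,30,27)),('s',(305,135),(-44.5,30,27)),('s',(213,95),(-44.5,-30,27)),('s',(122,212),(48,-30,20)),('s',(216,262),(48,30,20))]
bt=[('t',(30,103),(42,23,48)),('t',(95,73),(42,-23,48)),('t',(150,200),(-42,-23,48)),('t',(86,228),(-42,23,48)),('t',(112,242),(-52,15,7)),('t',(152,222),(-52,-15,7)),
('s',(668,284),(-42,-23,48)),('s',(760,284),(-42,23,48)),('s',(776,424),(42,23,48)),('s',(672,424),(42,-23,48)),('s',(680,468),(42,-23,0)),('s',(772,466),(42,23,0))]
if __name__=="__main__":
    for k,b in(('plate',pl),('tray',tr),('pack',bt)):
        print(k); fit(b,[.5,-.1 if k!='pack' else .15,0])
        for c in 'ts': fit([z for z in b if z[0]==c],[.5,-.1 if k!='pack' else .15,0])
E
python3 fit.py
```

```text
plate
[ 513.7 -139.5] -6.56
[[-0.1, -0.7], [0.2, -0.5], [0.1, 0.1], [-0.1, -0.5], [-0.2, -1.1], [1.1, -0.8], [0.3, 0.1], [-0.2, -0.2]]
[ 512.4 -139.4] -6.41
[[-0.2, -0.2], [0.1, -0.2], [0.2, 0.4], [-0.1, -0.0]]
[ 515.2 -139.3] -6.73
[[-0.2, -0.8], [1.0, -0.3], [-0.0, 0.6], [-0.5, 0.2]]
tray
[ 517.8 -140.8] -6.24
[[0.4, -0.5], [-0.7, -0.2], [0.5, -0.3], [0.1, -0.4], [0.1, 0.1], [0.1, 0.2], [0.2, -0.3], [0.2, -0.0], [-0.1, -0.2], [0.3, -0.6], [0.3, 0.6], [-0.1, -0.2]]
[ 517.2 -140.4] -6.13
[[0.3, -0.3], [-0.8, 0.0], [0.5, -0.1], [0.0, -0.2], [-0.0, 0.3], [-0.1, 0.4]]
[ 518.4 -140.9] -6.31
[[0.1, -0.1], [0.0, 0.1], [-0.2, -0.1], [0.2, -0.5], [0.1, 0.8], [-0.2, -0.1]]
pack
[530.9 152.4] 23.78
[[-0.4, 0.5], [0.1, 0.2], [0.2, -1.0], [-0.7, -0.2], [-0.3, 0.0], [0.3, 0.0], [0.3, -0.7], [-0.3, -0.8], [0.4, 0.0], [2.5, 0.1], [-1.6, 0.2], [-2.1, 0.5]]
[530.7 152. ] 23.31
[[-0.2, 0.4], [0.4, 0.3], [0.2, -0.8], [-0.6, -0.2], [-0.3, 0.1], [0.4, 0.1]]
[530.9 152.9] 24.29
[[0.3, -0.6], [-0.3, -0.8], [0.7, 0.0], [2.8, 0.3], [-1.3, 0.3], [-1.8, 0.5]]
```

The corner fits agree between the two cameras: pocket ≈ (517.8, -140.8) mm at yaw -6.3°, pack ≈ (531, 152) mm at yaw 23.6°. Next I compute the move to hover over the pack.

```bash
cat > go.py <<'E'
import sys
from h import *
from scipy.spatial.transform import Rotation as Ro
def Rd(yaw,tilt=0):
    # tool down, x_tool at yaw; tilt>0 raises the +x (tail) side
    c,s=np.cos(np.radians(yaw)),np.sin(np.radians(yaw))
    B=np.array([[c,s,0],[s,-c,0],[0,0,-1.]])
    return Ro.from_rotvec(-np.radians(tilt)*np.array([-s,c,0])).as_matrix()@B
def to(p,yaw,tilt=0):
    s=r.sense();R0=np.array(s["ee_rot"]);p0=np.array(s["tcp_pos"])
    print("t",round(s["time_s"],2),"p0",p0.round(4)*1000,"F",s["wrist_force"].round(1),"w",round(s["gripper_width"],3))
    print("shift",(R0.T@(np.array(p)/1000-p0)*1000).round(1),"rot",Ro.from_matrix(R0.T@Rd(yaw,tilt)).as_rotvec().round(3))
if __name__=="__main__": a=[float(x) for x in sys.argv[1:]]; to(a[:3],*a[3:])
E
python3 go.py 531 152.3 160 23.6
```

```text
t 0.1 p0 [251.1 571.9 291.3] F [-0.3 -0.5  0.3] w 1.001
shift [425.  271.3 131.8] rot [ 0.002  0.001 -0.826]
```

```bash
python3 -m pendant '[[[20,13,6],[0,0,-0.04]],[[60,38,18],[0,0,-0.12]],[[100,64,31],[0,0,-0.20]],[[140,90,43],[0,0,-0.28]],[[180,115,56],[0,0,-0.36]],[[220,140,68],[0,0,-0.44]],[[260,166,80],[0,0,-0.52]],[[300,192,93],[0,0,-0.60]],[[340,217,105],[0,0,-0.68]],[[375,240,116],[0,0,-0.74]]]' 0.75; python3 go.py 531 152.3 160 23.6
```

```text
time_s: 1.1
tcp_pos: [0.4988, 0.1996, 0.1754]
ee_rot: [[0.947, 0.323, -0.001], [0.323, -0.947, -0.0], [-0.001, 0.0, -1.0]]
wrist_force: [-0.2, 1.0, -0.4]
gripper_width: 0.749
gripper_force: 0.0
t 1.1 p0 [498.8 199.6 175.4] F [-0.2  1.  -0.4] w 0.749
shift [15.3 55.2 15.4] rot [ 0.     0.001 -0.083]
```

```bash
python3 -m pendant '[[[8,28,8],[0,0,-0.05]],[[15,55,15],[0,0,-0.083]],[[15,55,15],[0,0,-0.083]],[[15,55,15],[0,0,-0.083]]]' ; python3 - <<'E'
from go import *
to([531,152.3,160],23.6)
f,K,R,t=cap("top")
f2,*_=cap("scene")
a=cv2.resize(f[160:240,160:260,::-1],(500,400),interpolation=cv2.INTER_CUBIC)
b=cv2.resize(f2[160:260,280:340,::-1],(300,500),interpolation=cv2.INTER_CUBIC)
o=np.zeros((500,800,3),np.uint8);o[:400,:500]=a;o[:,500:]=b
cv2.imwrite("pics/hov.png",o)
E
```

```text
time_s: 1.5
tcp_pos: [0.5299, 0.1538, 0.1607]
ee_rot: [[0.918, 0.396, -0.001], [0.396, -0.918, -0.001], [-0.001, 0.0, -1.0]]
wrist_force: [0.0, -0.6, -0.3]
gripper_width: 0.755
gripper_force: 0.0
t 1.5 p0 [529.9 153.8 160.7] F [ 0.  -0.6 -0.3] w 0.755
shift [0.4 1.8 0.7] rot [ 0.     0.001 -0.005]
```

View pics/hov.png

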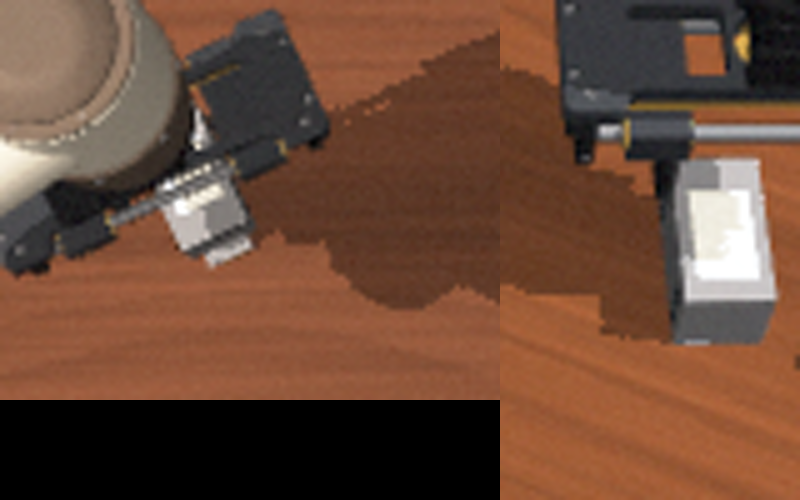

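The gripper straddles the pack, with the nose visible below it at (228,250) in the left crop. Alignment looks right, so I'll descend and grip.

```bash
python3 -m pendant '[[[0.4,1.8,20],[0,0,-0.005]],[[0.4,1.8,45],[0,0,-0.005]],[[0.4,1.8,68],[0,0,-0.005]],[[0.4,1.8,77],[0,0,-0.005]],[[0.4,1.8,77],[0,0,-0.005]],[[0.4,1.8,77],[0,0,-0.005]]]' && python3 -m pendant '[[[0,0,0],[0,0,0]],[[0,0,0],[0,0,0]],[[0,0,0],[0,0,0]],[[0,0,0],[0,0,0]],[[0,0,0],[0,0,0]],[[0,0,0],[0,0,0]],[[0,0,0],[0,0,0]]]' 0.3; python3 go.py 531 152.3 200 23.6
```

```text
time_s: 2.2
tcp_pos: [0.5315, 0.1538, 0.0852]
ee_rot: [[0.915, 0.404, 0.002], [0.404, -0.915, 0.001], [0.002, 0.0, -1.0]]
wrist_force: [0.3, -1.2, 0.1]
gripper_width: 0.748
gripper_force: 0.0
time_s: 2.9
tcp_pos: [0.5313, 0.1531, 0.0849]
ee_rot: [[0.915, 0.403, 0.001], [0.403, -0.915, 0.0], [0.001, -0.0, -1.0]]
wrist_force: [-1.0, 0.3, 5.4]
gripper_width: 0.523
gripper_force: 30.0
t 2.9 p0 [531.3 153.1  84.9] F [-1.   0.3  5.4] w 0.523
shift [  -0.5    0.6 -115.1] rot [-0.    -0.001  0.002]
```

```bash
python3 -m pendant '[[[0,0,-20],[0,0,0]],[[0,0,-50],[0,0,0]],[[0,0,-80],[0,0,0]],[[0,0,-100],[0,0,0]],[[0,0,-100],[0,0,0]]]'; cat > dock.py <<'E'
from go import *
D=np.array([517.8,-140.8]);Y=-6.3; G=(0.6,0,84.9)
def tcp(x,y,z,tilt,yaw=Y,G=G):
    # pack block's lower front (nose-end) edge... pose: pack origin at dock (x,y), underside point z above pocket floor
    c,s=np.cos(np.radians(Y)),np.sin(np.radians(Y))
    o=np.array([D[0]+c*x-s*y,D[1]+s*x+c*y,20+z-8])
    R=Rd(yaw,tilt); P=R@np.diag([1,-1,-1])  # pack axes in world
    return o+P@np.array(G)
def state(n=0):
    s=r.sense();R=np.array(s["ee_rot"]);P=R@np.diag([1,-1,-1]);p=np.array(s["tcp_pos"])*1000
    o=p-P@np.array(G);c,q=np.cos(np.radians(Y)),np.sin(np.radians(Y));M=np.array([[c,q,0],[-q,c,0],[0,0,1]])
    def loc(v): return (M@(o+P@np.array(v)-np.array([*D,12]))).round(1)
    A=M@P
    print("t",round(s["time_s"],2),"F dock",(M@s["wrist_force"]).round(1),"M",(M@s["moment"]).round(2),"w",round(s["gripper_width"],3),"tilt",np.degrees(np.arcsin(A[2,0])).round(2),"yaw",np.degrees(np.arctan2(A[1,0],A[0,0])).round(2),"roll",np.degrees(np.arcsin(A[2,1])).round(2))
    print("orig",loc([0,0,0]),"nosetip",loc([-52,0,0]),"frontbot",loc([-42,0,0]),"tailbot",loc([42,0,0]))
if __name__=="__main__":
    a=[float(v) for v in sys.argv[1:]]; state()
    if a: to(tcp(*a[:4],*( [Y+a[4]] if len(a)>4 else [])),Y+(a[4] if len(a)>4 else 0),a[3])
E
python3 dock.py 15 0 80 0
```

```text
time_s: 3.4
tcp_pos: [0.532, 0.1534, 0.1862]
ee_rot: [[0.915, 0.402, 0.004], [0.402, -0.915, 0.003], [0.005, -0.001, -1.0]]
wrist_force: [0.2, 0.7, -5.1]
gripper_width: 0.523
gripper_force: 30.0
t 3.4 F dock [ 0.2  0.7 -5.1] M [ 0.04 -0.15  0.01] w 0.523 tilt 0.28 yaw 30.03 roll 0.04
orig [-18.4 293.9  89.3] nosetip [-63.4 267.9  89. ] frontbot [-54.7 272.9  89.1] tailbot [ 18.  314.9  89.5]
t 3.4 p0 [532.  153.4 186.2] F [ 0.2  0.7 -5.1] w 0.523
shift [-117.9  271.4    8.5] rot [-0.002 -0.005  0.524]
```

```bash
python3 -m pendant '[[[-8,18,0],[0,0,0.035]],[[-24,56,0],[0,0,0.11]],[[-42,98,0],[0,0,0.19]],[[-60,138,0],[0,0,0.27]],[[-78,180,0],[0,0,0.35]],[[-95,219,0],[0,-0.005,0.42]],[[-110,253,0],[0,-0.005,0.49]],[[-118,271,0],[0,-0.005,0.524]],[[-118,271,0],[0,-0.005,0.524]],[[-118,271,0],[0,-0.005,0.524]]]'; python3 dock.py 25 0 45 9
```

```text
time_s: 4.4
tcp_pos: [0.5309, -0.1428, 0.1821]
ee_rot: [[0.994, -0.111, -0.009], [-0.111, -0.994, -0.0], [-0.009, 0.001, -1.0]]
wrist_force: [0.5, 1.0, -2.6]
gripper_width: 0.528
gripper_force: 30.0
t 4.4 F dock [ 0.4  1.  -2.6] M [-0.01  0.    0.01] w 0.528 tilt -0.5 yaw -0.07 roll -0.06
orig [11.9 -0.7 85.2] nosetip [-40.1  -0.6  85.7] frontbot [-30.1  -0.6  85.6] tailbot [53.9 -0.7 84.8]
t 4.4 p0 [ 530.9 -142.8  182.1] F [ 0.5  1.  -2.6] w 0.528
shift [-0.6 -0.6 41.1] rot [ 0.001  0.166 -0.001]
```

```bash
python3 -m pendant '[[[-0.6,-0.6,10],[0,0.05,0]],[[-0.6,-0.6,25],[0,0.11,0]],[[-0.6,-0.6,38],[0,0.166,0]],[[-0.6,-0.6,41],[0,0.166,0]],[[-0.6,-0.6,41],[0,0.166,0]],[[-0.6,-0.6,41],[0,0.166,0]]]'; python3 - <<'E'
import sys; sys.argv=["x"]
from dock import *
state(); to(tcp(25,0,25,9),Y,9)
f,K,R,t=cap("top"); f2,K2,R2,t2=cap("scene"); np.savez("m1.npz",f=f,f2=f2)
a=cv2.resize(f[165:240,260:330,::-1],(420,450),interpolation=cv2.INTER_CUBIC)
b=cv2.resize(f2[130:220,180:243,::-1],(378,540),interpolation=cv2.INTER_CUBIC)
o=np.zeros((540,798,3),np.uint8);o[:450,:420]=a;o[:,420:]=b
cv2.imwrite("pics/m1.png",o)
E
```

```text
time_s: 5.0
tcp_pos: [0.5324, -0.1415, 0.1438]
ee_rot: [[0.981, -0.108, 0.16], [-0.107, -0.994, -0.019], [0.161, 0.001, -0.987]]
wrist_force: [0.1, 0.0, -3.8]
gripper_width: 0.527
gripper_force: 30.0
t 5.0 F dock [ 0.1  0.1 -3.8] M [-0.05  0.48  0.03] w 0.527 tilt 9.28 yaw 0.1 roll -0.08
orig [27.7  0.8 47.9] nosetip [-23.6   0.7  39.5] frontbot [-13.8   0.8  41.1] tailbot [69.1  0.9 54.7]
t 5.0 p0 [ 532.4 -141.5  143.8] F [ 0.1  0.  -3.8] w 0.527
shift [-5.9  0.9 22.2] rot [ 0.001 -0.005  0.002]
```

View pics/m1.png

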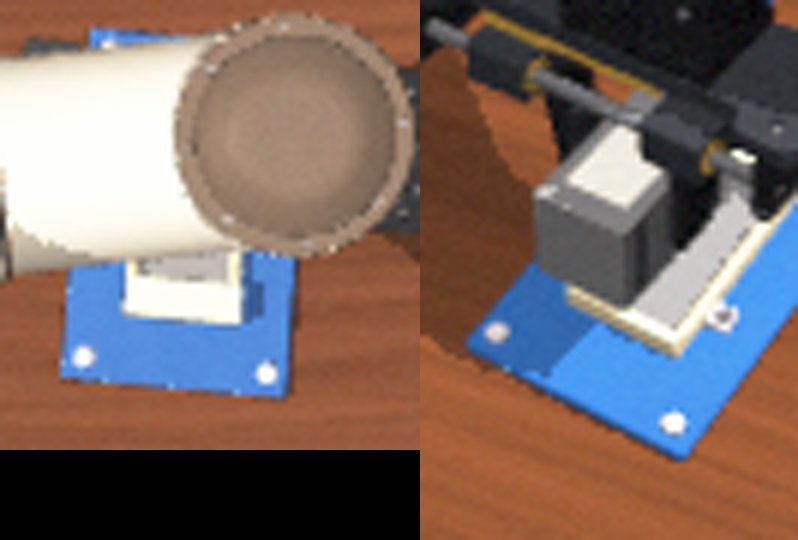

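The scene crop shows the held pack over the tray, tail-face bottom corners at about (538,257) and (626,308). I'll check those against the model's projection.

```bash
python3 - <<'E'
import sys; sys.argv=["x"]
from dock import *
S=np.load("scene0.npz")
s=r.sense();R=np.array(s["ee_rot"]);P=R@np.diag([1,-1,-1]);p=np.array(s["tcp_pos"])*1000
for yo in (0,):
  for v in ([42,-23,0],[42,23,0],[42,-23,48],[42,23,48]):
    uv=proj(S["K"],S["R"],S["t"],(p+P@(np.array(v)-np.array(G)))/1000)[0]
    du=proj(S["K"],S["R"],S["t"],(p+P@(np.array(v)+[1,0,0]-np.array(G)))/1000)[0]-uv
    dv=proj(S["K"],S["R"],S["t"],(p+P@(np.array(v)+[0,1,0]-np.array(G)))/1000)[0]-uv
    print(v,((uv-[180,130]+.5)*6-.5+[420,0]).round(1),(du*6).round(1),(dv*6).round(1))
E
```

```text
[42, -23, 0] [540.6 268.7] [-1.4  1.4] [1.9 0.9]
[42, 23, 0] [629.5 312.6] [-1.3  1.5] [2. 1.]
[42, -23, 48] [535.5 189.5] [-1.4  1.4] [2. 1.]
[42, 23, 48] [628.  234.1] [-1.4  1.5] [2. 1.]
```

```bash
python3 -m pendant '[[[-4,0.9,8],[0,0,0.001]],[[-7,0.9,18],[0,0,0.001]],[[-9,0.9,22],[0,0,0.001]],[[-9,0.9,22],[0,0,0.001]],[[-9,0.9,22],[0,0,0.001]],[[-9,0.9,22],[0,0,0.001]]]'; python3 dock.py 16.4 0 12 9
```

```text
time_s: 5.7
tcp_pos: [0.5263, -0.1424, 0.1204]
ee_rot: [[0.981, -0.11, 0.16], [-0.109, -0.994, -0.019], [0.161, 0.001, -0.987]]
wrist_force: [0.2, 0.1, -3.2]
gripper_width: 0.53
gripper_force: 30.0
t 5.7 F dock [ 0.2  0.1 -3.2] M [-0.03  0.48 -0.02] w 0.53 tilt 9.28 yaw -0.03 roll -0.06
orig [21.7 -0.7 24.5] nosetip [-29.6  -0.7  16.1] frontbot [-19.7  -0.7  17.7] tailbot [63.2 -0.8 31.3]
t 5.7 p0 [ 526.3 -142.4  120.4] F [ 0.2  0.1 -3.2] w 0.53
shift [-6.9 -0.6 11.5] rot [ 0.001 -0.005 -0.   ]
```

```bash
python3 -m pendant '[[[-3,-0.6,4],[0,0,0]],[[-6,-0.6,8],[0,0,0]],[[-7,-0.6,11],[0,0,0]],[[-7,-0.6,11],[0,0,0]],[[-7,-0.6,11],[0,0,0]]]'; python3 dock.py 16.4 0 9.5 9
```

```text
time_s: 6.2
tcp_pos: [0.521, -0.1412, 0.1081]
ee_rot: [[0.981, -0.11, 0.159], [-0.109, -0.994, -0.019], [0.161, 0.001, -0.987]]
wrist_force: [0.3, -0.8, -3.0]
gripper_width: 0.524
gripper_force: 30.0
t 6.2 F dock [ 0.4 -0.8 -3. ] M [ 0.01  0.47 -0.01] w 0.524 tilt 9.24 yaw -0.03 roll -0.07
orig [16.2 -0.2 12.2] nosetip [-35.1  -0.2   3.8] frontbot [-25.2  -0.2   5.4] tailbot [57.7 -0.2 18.9]
t 6.2 p0 [ 521.  -141.2  108.1] F [ 0.3 -0.8 -3. ] w 0.524
shift [ 0.1 -0.1  2.7] rot [ 0.001 -0.004 -0.001]
```

```bash
python3 -m pendant '[[[-0.2,0,0.7],[0,0,0]],[[-0.3,0,1.4],[0,0,0]],[[-0.4,0,2.1],[0,0,0]],[[-0.5,0,2.6],[0,0,0]],[[-0.5,0,2.6],[0,0,0]],[[-0.5,0,2.6],[0,0,0]]]'; python3 dock.py 5 0 9.5 9
```

```text
time_s: 6.8
tcp_pos: [0.5209, -0.1411, 0.1055]
ee_rot: [[0.981, -0.111, 0.16], [-0.109, -0.994, -0.019], [0.161, 0.001, -0.987]]
wrist_force: [-0.3, 0.6, -3.4]
gripper_width: 0.528
gripper_force: 30.0
t 6.8 F dock [-0.3  0.5 -3.4] M [ 0.12  0.43 -0.01] w 0.528 tilt 9.25 yaw -0.04 roll -0.06
orig [16.2 -0.1  9.6] nosetip [-35.2  -0.1   1.2] frontbot [-25.3  -0.1   2.8] tailbot [57.6 -0.1 16.3]
t 6.8 p0 [ 520.9 -141.1  105.5] F [-0.3  0.6 -3.4] w 0.528
shift [-10.7   0.   -1.7] rot [ 0.001 -0.004 -0.001]
```

```bash
python3 -m pendant '[[[-1.5,0,-0.24],[0,0,0]],[[-3,0,-0.5],[0,0,0]],[[-4.5,0,-0.7],[0,0,0]],[[-6,0,-1],[0,0,0]],[[-7.5,0,-1.2],[0,0,0]],[[-9,0,-1.4],[0,0,0]],[[-10,0,-1.6],[0,0,0]],[[-11,0,-1.8],[0,0,0]],[[-12,0,-1.9],[0,0,0]],[[-12,0,-1.9],[0,0,0]]]'; python3 dock.py 0 0 9.5 9
```

```text
time_s: 7.8
tcp_pos: [0.5086, -0.1398, 0.1055]
ee_rot: [[0.981, -0.111, 0.159], [-0.109, -0.994, -0.019], [0.161, 0.001, -0.987]]
wrist_force: [0.5, 2.3, -2.7]
gripper_width: 0.523
gripper_force: 30.0
t 7.8 F dock [ 0.3  2.3 -2.7] M [0.47 0.42 0.02] w 0.523 tilt 9.24 yaw -0.04 roll -0.06
orig [ 3.8 -0.1  9.6] nosetip [-47.5  -0.1   1.2] frontbot [-37.6  -0.1   2.8] tailbot [45.3 -0.2 16.3]
t 7.8 p0 [ 508.6 -139.8  105.5] F [ 0.5  2.3 -2.7] w 0.523
shift [-3.4 -0.  -0.5] rot [ 0.001 -0.004 -0.001]
```

```bash
python3 -m pendant '[[[0,-0.5,0],[0,0,0]],[[0,-0.9,0],[0,0,0]],[[0,-0.9,0],[0,0,0]],[[0,-0.9,0],[0,0,0]]]'; python3 dock.py; python3 -m pendant '[[[0,-0.5,0],[0,0,0]],[[0,-0.9,0],[0,0,0]],[[0,-0.9,0],[0,0,0]]]'; python3 dock.py
```

```text
time_s: 8.2
tcp_pos: [0.5086, -0.139, 0.1053]
ee_rot: [[0.981, -0.111, 0.159], [-0.109, -0.994, -0.019], [0.16, 0.001, -0.987]]
wrist_force: [1.2, -0.6, -3.2]
gripper_width: 0.53
gripper_force: 30.0
t 8.2 F dock [ 1.3 -0.5 -3.2] M [-0.1   0.57 -0.03] w 0.53 tilt 9.2 yaw -0.04 roll -0.07
orig [3.6 0.6 9.4] nosetip [-47.7   0.7   1.1] frontbot [-37.8   0.6   2.7] tailbot [45.1  0.6 16.1]
time_s: 8.5
tcp_pos: [0.5089, -0.138, 0.1054]
ee_rot: [[0.981, -0.11, 0.159], [-0.109, -0.994, -0.019], [0.16, 0.001, -0.987]]
wrist_force: [0.4, -0.4, -3.0]
gripper_width: 0.528
gripper_force: 30.0
t 8.5 F dock [ 0.4 -0.4 -3. ] M [-0.03  0.51 -0.  ] w 0.528 tilt 9.23 yaw -0.03 roll -0.07
orig [3.9 1.7 9.5] nosetip [-47.4   1.7   1.2] frontbot [-37.6   1.7   2.8] tailbot [45.3  1.7 16.2]
```

```bash
python3 -m pendant '[[[0,0.5,0],[0,0,0]],[[-1,0.5,-0.16],[0,0,0]],[[-2,0.5,-0.3],[0,0,0]],[[-2,0.5,-0.3],[0,0,0]]]'; python3 dock.py;python3 -m pendant '[[[-0.5,0,-0.08],[0,0,0]],[[-1,0,-0.16],[0,0,0]],[[-1,0,-0.16],[0,0,0]]]'; python3 dock.py;
```

```text
time_s: 8.9
tcp_pos: [0.5075, -0.1383, 0.1057]
ee_rot: [[0.981, -0.11, 0.161], [-0.109, -0.994, -0.019], [0.162, 0.001, -0.987]]
wrist_force: [1.6, -0.8, -3.8]
gripper_width: 0.527
gripper_force: 30.0
t 8.9 F dock [ 1.7 -0.7 -3.8] M [-0.13 -0.06  0.04] w 0.527 tilt 9.34 yaw -0.02 roll -0.05
orig [2.7 1.2 9.8] nosetip [-48.6   1.3   1.4] frontbot [-38.8   1.3   3. ] tailbot [44.1  1.2 16.6]
time_s: 9.2
tcp_pos: [0.5065, -0.1382, 0.1057]
ee_rot: [[0.981, -0.11, 0.161], [-0.109, -0.994, -0.019], [0.162, 0.001, -0.987]]
wrist_force: [3.0, -0.9, -4.0]
gripper_width: 0.529
gripper_force: 30.0
t 9.2 F dock [ 3.1 -0.6 -4. ] M [-0.28 -0.41  0.03] w 0.529 tilt 9.33 yaw -0.02 roll -0.06
orig [1.6 1.3 9.8] nosetip [-49.7   1.3   1.4] frontbot [-39.8   1.3   3. ] tailbot [43.1  1.2 16.6]
```

```bash
python3 -m pendant '[[[0,0.3,0],[0,0,0]],[[0,0.3,0],[0,0,0]],[[-0.5,0.3,-0.08],[0,0,0]],[[-1,0.3,-0.16],[0,0,0]],[[-1,0.3,-0.16],[0,0,0]]]'; python3 dock.py 0 0.9 4.6 5
```

```text
time_s: 9.7
tcp_pos: [0.5053, -0.1383, 0.1056]
ee_rot: [[0.981, -0.11, 0.161], [-0.109, -0.994, -0.019], [0.162, 0.001, -0.987]]
wrist_force: [4.2, 1.2, -2.5]
gripper_width: 0.527
gripper_force: 30.0
t 9.7 F dock [ 4.   1.7 -2.5] M [ 0.37 -0.66  0.03] w 0.527 tilt 9.32 yaw -0.03 roll -0.05
orig [0.5 1.1 9.8] nosetip [-50.8   1.1   1.3] frontbot [-41.    1.1   3. ] tailbot [41.9  1.  16.6]
t 9.7 p0 [ 505.3 -138.3  105.6] F [ 4.2  1.2 -2.5] w 0.527
shift [5.1 0.2 5.3] rot [ 0.001 -0.075 -0.001]
```

```bash
python3 dock.py 0.3 1.2 5.4 5 | tail -1
```

```text
shift [ 5.5 -0.1  4.6] rot [ 0.001 -0.075 -0.001]
```

```bash
python3 -m pendant '[[[1.4,-0.1,1.2],[0,-0.019,0]],[[2.8,-0.1,2.3],[0,-0.038,0]],[[4.2,-0.1,3.5],[0,-0.056,0]],[[5.5,-0.1,4.6],[0,-0.075,0]],[[5.5,-0.1,4.6],[0,-0.075,0]],[[5.5,-0.1,4.6],[0,-0.075,0]]]'; python3 dock.py -0.2 1.2 3.2 3
```

```text
time_s: 10.3
tcp_pos: [0.5112, -0.1391, 0.1017]
ee_rot: [[0.99, -0.111, 0.086], [-0.11, -0.994, -0.011], [0.086, 0.001, -0.996]]
wrist_force: [3.5, 0.5, -2.2]
gripper_width: 0.528
gripper_force: 30.0
t 10.3 F dock [ 3.4  0.9 -2.2] M [ 0.16 -0.99 -0.01] w 0.528 tilt 4.95 yaw -0.05 roll -0.06
orig [0.  0.9 5. ] nosetip [-51.8   0.9   0.5] frontbot [-41.8   0.9   1.4] tailbot [41.8  0.8  8.6]
t 10.3 p0 [ 511.2 -139.1  101.7] F [ 3.5  0.5 -2.2] w 0.528
shift [ 2.5 -0.2  1.9] rot [ 0.001 -0.034 -0.001]
```

```bash
python3 -m pendant '[[[0.8,-0.2,0.6],[0,-0.011,0]],[[1.6,-0.2,1.2],[0,-0.023,0]],[[2.5,-0.2,1.9],[0,-0.034,0]],[[2.5,-0.2,1.9],[0,-0.034,0]],[[2.5,-0.2,1.9],[0,-0.034,0]]]'; python3 dock.py -0.2 1.2 1.8 1.5
```

```text
time_s: 10.8
tcp_pos: [0.5137, -0.1392, 0.1]
ee_rot: [[0.993, -0.11, 0.052], [-0.11, -0.994, -0.007], [0.052, 0.001, -0.999]]
wrist_force: [3.5, -0.8, -0.8]
gripper_width: 0.527
gripper_force: 30.0
t 10.8 F dock [ 3.5 -0.4 -0.8] M [-0.38 -1.21 -0.03] w 0.527 tilt 2.99 yaw -0.04 roll -0.07
orig [-0.4  1.   3.2] nosetip [-52.3   1.1   0.5] frontbot [-42.4   1.1   1. ] tailbot [41.5  1.   5.4]
t 10.8 p0 [ 513.7 -139.2  100. ] F [ 3.5 -0.8 -0.8] w 0.527
shift [ 2.4 -0.1  1.5] rot [ 0.001 -0.026 -0.001]
```

```bash
python3 -m pendant '[[[0.8,0,0.5],[0,-0.009,0]],[[1.6,0,1],[0,-0.018,0]],[[2.4,0,1.5],[0,-0.026,0]],[[2.4,0,1.5],[0,-0.026,0]],[[2.4,0,1.5],[0,-0.026,0]]]'; python3 dock.py -0.2 1.1 0.4 0
```

```text
time_s: 11.3
tcp_pos: [0.516, -0.1394, 0.0985]
ee_rot: [[0.994, -0.111, 0.026], [-0.111, -0.994, -0.004], [0.026, 0.001, -1.0]]
wrist_force: [3.0, -2.1, -2.6]
gripper_width: 0.53
gripper_force: 30.0
t 11.3 F dock [ 3.3 -1.8 -2.6] M [-0.33 -1.11 -0.02] w 0.53 tilt 1.48 yaw -0.06 roll -0.06
orig [-0.4  1.1  1.6] nosetip [-52.4   1.2   0.3] frontbot [-42.4   1.1   0.6] tailbot [41.6  1.1  2.7]
t 11.3 p0 [ 516.  -139.4   98.5] F [ 3.  -2.1 -2.6] w 0.53
shift [2.3 0.1 1.3] rot [ 0.001 -0.026 -0.001]
```

```bash
python3 -m pendant '[[[0.8,0.2,0.4],[0,-0.009,0]],[[1.6,0.3,0.9],[0,-0.018,0]],[[2.2,0.3,1.3],[0,-0.026,0]],[[2.2,0.3,1.3],[0,-0.026,0]],[[2.2,0.3,1.3],[0,-0.026,0]]]'; python3 dock.py -0.2 0.9 0 0
```

```text
time_s: 11.8
tcp_pos: [0.5181, -0.1398, 0.0972]
ee_rot: [[0.994, -0.111, -0.0], [-0.111, -0.994, -0.001], [-0.0, 0.001, -1.0]]
wrist_force: [4.0, -0.2, -2.6]
gripper_width: 0.529
gripper_force: 30.0
t 11.8 F dock [ 4.   0.3 -2.6] M [ 0.26 -1.01 -0.14] w 0.529 tilt -0.01 yaw -0.06 roll -0.05
orig [-0.4  1.   0.3] nosetip [-52.4   1.    0.4] frontbot [-42.4   1.    0.4] tailbot [41.6  0.9  0.3]
t 11.8 p0 [ 518.1 -139.8   97.2] F [ 4.  -0.2 -2.6] w 0.529
shift [0.2 0.1 0.3] rot [ 0.001  0.    -0.001]
```

```bash
python3 -m pendant '[[[0,0,0.3],[0,0,0]],[[0,0,0.5],[0,0,0]],[[0,0,0.5],[0,0,0]],[[0,0,0.5],[0,0,0]]]'; python3 dock.py;  python3 -m pendant '[[[0.4,0,0],[0,0,0]],[[0.8,0,0],[0,0,0]],[[0.8,0,0],[0,0,0]]]'; python3 dock.py
```

```text
time_s: 12.2
tcp_pos: [0.5181, -0.1398, 0.097]
ee_rot: [[0.994, -0.111, -0.0], [-0.111, -0.994, -0.001], [-0.0, 0.001, -1.0]]
wrist_force: [2.6, 1.2, -1.3]
gripper_width: 0.525
gripper_force: 30.0
t 12.2 F dock [ 2.5  1.5 -1.3] M [ 0.43 -0.75 -0.09] w 0.525 tilt -0.0 yaw -0.05 roll -0.06
orig [-0.4  0.9  0.1] nosetip [-52.4   0.9   0.1] frontbot [-42.4   0.9   0.1] tailbot [41.6  0.9  0.1]
time_s: 12.5
tcp_pos: [0.5183, -0.1399, 0.097]
ee_rot: [[0.994, -0.111, -0.002], [-0.111, -0.994, -0.001], [-0.002, 0.001, -1.0]]
wrist_force: [-1.2, 2.1, 2.3]
gripper_width: 0.53
gripper_force: 30.0
t 12.5 F dock [-1.4  2.   2.3] M [ 0.8   0.09 -0.06] w 0.53 tilt -0.09 yaw -0.06 roll -0.06
orig [-0.4  0.8  0.1] nosetip [-52.4   0.9   0.2] frontbot [-42.4   0.9   0.1] tailbot [41.6  0.8  0. ]
```

```bash
python3 -m pendant '[[[0,-0.2,-0.2],[0,0,0]],[[0,-0.2,-0.2],[0,0,0]],[[0,-0.2,-0.2],[0,0,0]],[[0,-0.2,-0.2],[0,0,0]],[[0,-0.2,-0.2],[0,0,0]],[[0,-0.2,-0.2],[0,0,0]]]' 0.75; python3 -m pendant '[[[0,0,-10],[0,0,0]],[[0,0,-30],[0,0,0]],[[0,0,-60],[0,0,0]],[[0,0,-100],[0,0,0]],[[0,0,-130],[0,0,0]],[[0,0,-130],[0,0,0]]]';python3 -m pendant '[[[0,-30,0],[0,0,0]],[[0,-70,0],[0,0,0]],[[0,-110,0],[0,0,0]],[[0,-150,0],[0,0,0]],[[0,-190,0],[0,0,0]],[[0,-220,0],[0,0,0]],[[0,-220,0],[0,0,0]]]'; python3 - <<'E'
from h import *
f,*_=cap("top"); f2,*_=cap("scene")
a=cv2.resize(f[165:240,260:330,::-1],(420,450),interpolation=cv2.INTER_CUBIC)
b=cv2.resize(f2[130:220,180:260,::-1],(378,425),interpolation=cv2.INTER_CUBIC)
o=np.zeros((540,798,3),np.uint8);o[:450,:420]=a;o[:425,420:]=b
cv2.imwrite("pics/m2.png",o)
E
```

```text
time_s: 13.1
tcp_pos: [0.519, -0.1399, 0.0971]
ee_rot: [[0.994, -0.111, -0.0], [-0.111, -0.994, -0.001], [-0.0, 0.001, -1.0]]
wrist_force: [-0.5, 0.3, -0.4]
gripper_width: 0.748
gripper_force: 0.0
time_s: 13.7
tcp_pos: [0.5215, -0.1399, 0.233]
ee_rot: [[0.994, -0.11, 0.012], [-0.11, -0.994, -0.002], [0.012, 0.001, -1.0]]
wrist_force: [-0.1, 0.5, -0.1]
gripper_width: 0.751
gripper_force: 0.0
time_s: 14.4
tcp_pos: [0.5437, 0.082, 0.2268]
ee_rot: [[0.994, -0.106, 0.0], [-0.106, -0.994, -0.001], [0.001, 0.001, -1.0]]
wrist_force: [0.5, -0.5, -0.3]
gripper_width: 0.748
gripper_force: 0.0
```

View pics/m2.png

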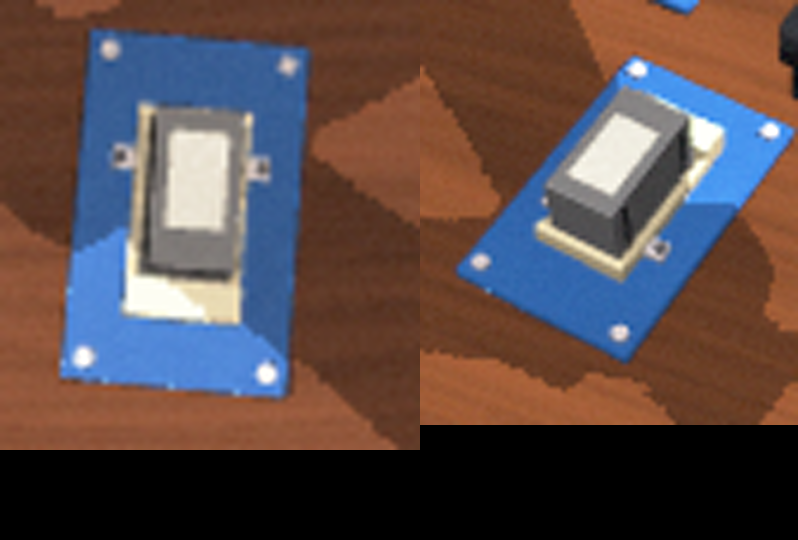

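The pack sits level inside the tray walls, with its front at the bridge (top-crop rows 107–277). It went flat onto the floor at 0.1 mm by the arm's own reading, and the gripper is clear. I'm handing in.

```bash
python3 -c "
from station import r
print(r.finish_job())"
```

```text
the job is handed in; nothing more can be done
None
```

The battery pack is seated flat in the pocket with its nose under the bridge and released. The highest force I read while fitting it was about 5 N, and I handed the job in at about 14.5 s; the hand-in returned no verdict.

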